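# Turn a sawn blank over on the turn-over chute

## Robot

A 6-joint arm with a two-finger parallel gripper is mounted at the origin on the work surface. World frame = base frame: x ahead of the robot, y to its left, z up, the work surface at z = 0. Lengths are in m, angles in rad, forces in N, time in s.
With the tool pointing down it reaches from about 0.275 to 0.85 m from the base axis. Payload 19 kg.
Tool frame: the origin (TCP) lies on the centre line of the jaws, within the pads' length; the fingertips stand 17 mm ahead of it and the grasp point (between the pads) lies 2 mm behind it (bot.nose_length is the x of the fingertips in the tool frame, in m); x points along the fingers, y is the direction in which the jaws open and shut, and the axes are right-handed (so a half turn about x gives the same grasp; the last joint's range is limited). The gripper opens to 85 mm and grips with 20 to 120 N. Pads are 22 mm wide; open, the fingers measure 114 mm over their backs; the gripper's body (76 mm by 85 mm) begins 54 mm behind the grasp point. The pads swing forward as they close: fully open they stand 13 mm farther back than shut.
Start: joints at [-1.333, 0.15, 1.437, -0, 1.554, -0.134], TCP at [0.209, -0.536, 0.218] pointing down, gripper open.
Joint ranges: [-2.8, 2.8], [-0.68, 2.1], [0.12, 2.68], [-1.39, 4.53], [0.16, 2.79], [-2.81, 2.81]. Speed limits (rad/s): [1.89, 1.89, 2.22, 3.01, 3.01, 3.01].

## Interface

Orientations are given as [roll, pitch, yaw] about the fixed x, y, z axes, in that order (R = Rz(yaw) Ry(pitch) Rx(roll)).
In Python, from bench import telemetry, read_camera, calibration, order, spot_in, trace, bot gives the robot as it stands. The module is installed in compiled form; this text tells all that it offers.
- The arm moves only by the tool arm_command, never from a script. Its argument "deltas" is a list of rows, each a list of 5 numbers: the shift along the world's x, y, z each as a share of 0.25 m, from -1 to 1, then the turn about the world's z as a share of pi rad, from -1 to 1, then the closure, from 0 (fully open) to 1 (shut). In form: [[tx, ty, tz, twist, grip], ...]. A call has 1 to 20 rows; each row shifts and turns the commanded pose from where the row before left it; what a row does not reach is not made up. A row lasts 1/10 s, in which the tool goes at most 50 mm and 8.59 degrees, less where a joint would pass 70% of its speed; a pose out of reach is approached as far as the arm can. A call with a number of a shift or a turn outside -1 to 1 is refused whole. A call with a gripper value outside its range is refused whole. The fingers move at their own pace and stop on an object; the grip force is fixed at half the most. Time passes only in rows, so rows that do not move let the fingers close. It gives the time, the measured TCP pose, the force and the opening at its end, in the units of the state.
- telemetry.sense(): the state, without advancing time (a new reading comes with each control period).
- read_camera(name): name is "scene" or "top" or "wrist"; returns (picture, depth): 400x640x3 uint8, blue, green, red; 400x640 float32, m along the optical axis (not along the pixel's ray), 0 where there is no reading.
- calibration(name): a dict with "intrinsics" (3x3 intrinsics, pixels), "R" (3x3) and "t" (3): a world point X has camera coordinates R X + t. Camera axes: x right, y down, z forward; pixel columns grow to the right and rows downward; lengths in m; the calibration is good to about 2 mm. A picture is of the moment at which its call begins: read the wrist's pose just before it. calibration takes no time and is no camera call; for the wrist camera it gives the pose at the moment of the call.
- order.job_done(): hands the job in, once; it reports no verdict.
Trained networks look in the newest picture that a camera, given by its name, has taken for a name from the list of things; names that differ only in an ending like _2 or _b are one class to them, and where a whole thing is asked for, a point or a joint stands for the part that bears it (a point fixed in the world has none). Each returns a list of dicts, best first, with "confidence" (0 to 1); they miss things now and then, are a little off and sometimes report something else, mostly with a low value. They report only what shows in the picture. A call takes as long as a camera call. They do not tell look-alikes from the thing itself.
- spot_in(query, camera): "extent" ([centre column, centre row, width, height] in pixels, round what is visible of it).
- trace(query, camera): "region" (400x640 bool, what is visible of it) and "extent" ([centre column, centre row, width, height] in pixels, round what is visible of it).
The state is a dict: "t": time; "joints": joint angles; "joint_vel": joint speeds; "tau": joint torques, N m; "tcp_pos": TCP position; "eef_rot": TCP orientation; "force": force on the tool from outside, world axes, zero at the start; "moment": the same for the moment, N m; "grip_width": opening from 0.0 (shut) to 1.0 (fully open).
Only numpy, scipy, OpenCV 4.12 (cv2) and the standard library are available. Lean on these libraries where they do the work, as an engineer would, in place of code of your own. Each camera call takes 0.05 s, during which the arm holds its last target.

## Task

The bandsawn wooden blank lies on the bench with its paper pattern up. Turn it over on the sheet-metal turn-over chute: let it go, pattern still up, low over the drop edge (the free lower edge of the short upper slide), so that it trips on the edge, flips, slides back underneath and ends lying on the run-out at the chute's foot with the pattern underneath and the splintered side up for sanding. Leave the push stick, the try square and the jar where they are.

Things in the scene. Friction and masses are not known exactly. Their poses are not given: they have to be found in the camera images.
- blank_mid (a point): centre (half-way up) of the loose sawn blank: a light wooden plate 90 mm long (its own x), 60 mm wide (its y), 12 mm thick (its z), about 46 g, flat on the bench at the start. A white paper pattern with a black outline is glued on its +z face, up at the start; its bare -z face has torn fibres along the long edges.
- chute: the turn-over chute: fixed, bent aluminium sheet on dark steel uprights, 182 mm wide; x = the way parts tip off the drop edge, z up, origin on the bench under the edge. Under the edge a return slide, 130 mm wide between 20 mm sides, falls at 45 degrees towards -x, 120 mm straight below the edge; its top end is at x = +110 mm, with a fold up to 15 mm above the edge's height. Wood slides well on it.
- chute_edge (a point): middle of the drop edge: straight, level, 130 mm wide (chute y), 265 mm above the bench; axes as the chute's. From it a side-less infeed slide 70 mm long rises towards -x at 28 degrees; towards +x it is open. A blank let go level, long side along x, centre 5 to 30 mm past the edge (+x), underside 25 to 60 mm above it, trips on it and turns over; at 45 mm past it misses it.
- chute_stop (a point): middle of the run-out's low end, on its floor at the foot of the end stop; axes as the chute's. It lies 215 mm to the -x side of the drop edge. The run-out is 130 mm wide and reaches from x = 0 to +120 mm here, rising at 14 degrees towards +x to join the return slide; its stop and sides stand 20 to 30 mm high. The turned blank comes to rest here.
- push_stick_mid (a point): bystander: plywood push stick, 240 mm long, 12 mm thick, lying flat; half-way up
- square_mid (a point): bystander: try square lying flat, wooden stock 110 by 26 by 16 mm (point at its centre, stock along its own x) with a steel blade reaching 140 mm to its own +y
- jar_mid (a point): bystander: clear screw-top jar, 60 mm across, 75 mm high; centre
There are look-alikes about, which are no part of the job. What is shaped like the part that bears blank_mid but pink is not meant.

How it is judged:
On the way:
1. the blank is let go low over the drop edge, pattern still up (distance between blank_mid and chute_edge below 0.085 m and z of blank_mid in the frame of chute_edge above -0.02 m and angle between blank_mid's own z axis and vertical below 0.7 rad and contact force between the fingers and blank below 0.02 N).
At the end, for the whole second after the job is handed in: The blank lies at rest on the chute's run-out (its centre over the run-out floor, within 60 mm above the stop point's height), pattern side down, its face within about 30 degrees of level (the run-out itself slopes 14 degrees) (angle between blank_mid's own z axis and vertical above 2.6 rad and x of blank_mid in the frame of chute_stop between 0 and 0.12 m and y of blank_mid in the frame of chute_stop between -0.065 and 0.065 m and z of blank_mid in the frame of chute_stop between 0 and 0.06 m and linear speed of blank below 0.02 m/s); the robot touches nothing.
It fails at once if the push stick, the try square or the jar is moved more than 30 mm (distance of any of push_stick_mid, square_mid, jar_mid from where it was at the start of the episode above 0.03 m).
It also fails if it takes over 35 s, if anything falls off the work surface, if the arm or the gripper's body presses on something with over 40 N, if the wrist force passes 120 N, or if a joint passes its speed limit or range.

## Working session

There is one attempt and no reset: what is moved stays moved. The work goes in short steps, Python scripts to look and compute and a tool call to move; the robot and the scene stay as the last step left them, time stands still between calls to the robot, and variables do not carry over. Pictures are saved under pics/ and viewed, and the job is handed in when it is done.

Besides the shell and the picture viewer there is one more tool, called after "Emit:" by a JSON object that holds its "name" and its "arguments". arm_command: Moves the arm, as the interface text tells. Shift numbers are shares of 0.25 m and turn numbers shares of pi rad, none past 1 either way. Its arguments: {"type":"object","properties":{"deltas":{"type":"array"}},"required":["deltas"]}

```bash
mkdir -p pics; ls
cat > h.py <<'E'
import numpy as np, cv2
from bench import telemetry, read_camera, calibration, order, spot_in, trace, bot
def w(c,u,v,d):
    K=np.array(c["intrinsics"]);R=np.array(c["R"]);t=np.array(c["t"]).ravel()
    p=np.stack([(u-K[0,2])/K[0,0]*d,(v-K[1,2])/K[1,1]*d,d],-1)
    return (p-t)@R
def cloud(c,dep):
    v,u=np.mgrid[0:400,0:640]
    return w(c,u,v,dep.astype(float))
def proj(c,X):
    q=np.array(c["R"])@np.array(X)+np.array(c["t"]).ravel(); q=np.array(c["intrinsics"])@q
    return q[:2]/q[2]
E
python3 - <<'E'
from h import *
s=telemetry.sense();print(s['t'],s['tcp_pos'],s['eef_rot'],s['force'])
for n in ("scene","top"):
    c=calibration(n);im,d=read_camera(n);cv2.imwrite(f'pics/{n}0.png',im);np.savez(f'{n}0.npz',im=im,d=d,P=cloud(c,d))
    for q in ("blank_mid","chute"):
        for r in trace(q,n):
            P=cloud(c,d)[r['region']&(d>0)]
            print(n,q,r['confidence'],r['extent'],np.median(P,0),P.min(0),P.max(0))
print(telemetry.sense()['t'])
E
```

```text
pics
0.0 [ 0.20881515 -0.53547348  0.21786669] [-1.69691083  1.56957685  1.81649342] [-0.54081809  0.59406209 -0.94538327]
scene blank_mid 0.83 [389.2, 210.3, 25.6, 27.7] [0.49229624 0.33692948 0.01211935] [ 0.44046757  0.28844859 -0.00292815] [0.53603059 0.39203901 0.01892292]
scene blank_mid 0.6 [313.8, 240.0, 21.3, 29.2] [0.54632952 0.07113035 0.01264038] [ 0.48570823  0.03077083 -0.00218434] [0.59182895 0.11267443 0.01903607]
scene blank_mid 0.6 [320.2, 198.4, 26.1, 22.4] [0.36780134 0.14146201 0.01246172] [ 0.31387166  0.09269204 -0.00209457] [0.41789587 0.19384476 0.01959203]
scene chute 0.6 [219.6, 247.7, 106.2, 182.2] [ 0.60197211 -0.19385422  0.11442297] [ 0.05638418 -0.35250708 -0.00501496] [ 0.7739347  -0.0762949   0.30014148]
top blank_mid 0.86 [301.8, 280.8, 31.8, 30.2] [0.36572848 0.14290063 0.0117496 ] [3.19128087e-01 9.97419597e-02 2.21504608e-04] [0.41751858 0.18987508 0.01878442]
top blank_mid 0.81 [240.5, 239.5, 32.7, 27.6] [0.490069   0.34016476 0.01129667] [ 0.44335307  0.2886436  -0.00499739] [0.53648039 0.38978287 0.01985236]
top blank_mid 0.73 [325.4, 226.4, 25.5, 35.9] [0.54463106 0.07161917 0.0120519 ] [ 0.49431614  0.03100941 -0.00247426] [0.59442403 0.11299394 0.01902791]
top blank_mid 0.72 [282.9, 231.4, 25.1, 29.9] [0.52008029 0.20821171 0.01180635] [ 0.47521194  0.16748907 -0.00221894] [0.5703462  0.25245326 0.02102541]
top chute 0.93 [424.0, 210.4, 95.2, 110.5] [ 0.57494763 -0.1781148   0.17388883] [ 0.42801438 -0.36474118 -0.00759309] [ 0.7812879  -0.09350126  0.30182916]
0.3
```

Run:
```python
from h import *
im=cv2.imread('pics/top0.png');a=cv2.resize(im[150:350,200:500],None,fx=2.6,fy=2.6,interpolation=cv2.INTER_CUBIC);cv2.imwrite('pics/top0c.png',a)
im=cv2.imread('pics/scene0.png');a=cv2.resize(im[130:350,140:440],None,fx=2.6,fy=2.6,interpolation=cv2.INTER_CUBIC);cv2.imwrite('pics/scene0c.png',a)
```

```text
(no output)
```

View pics/top0c.png

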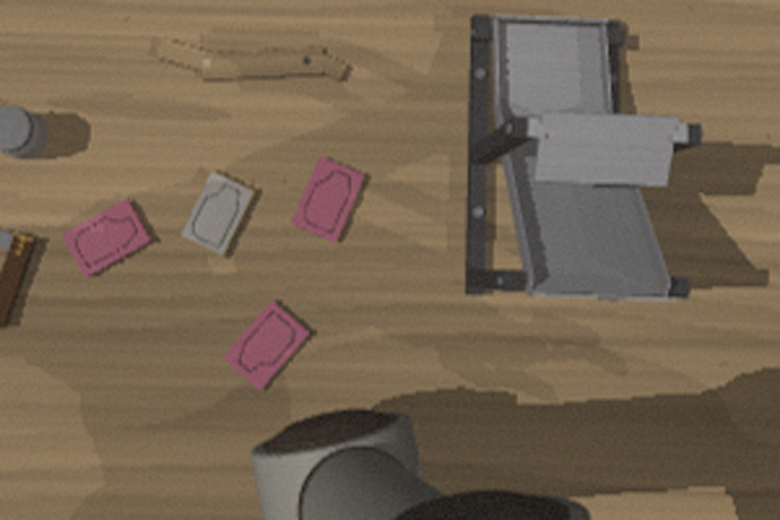

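View pics/scene0c.png

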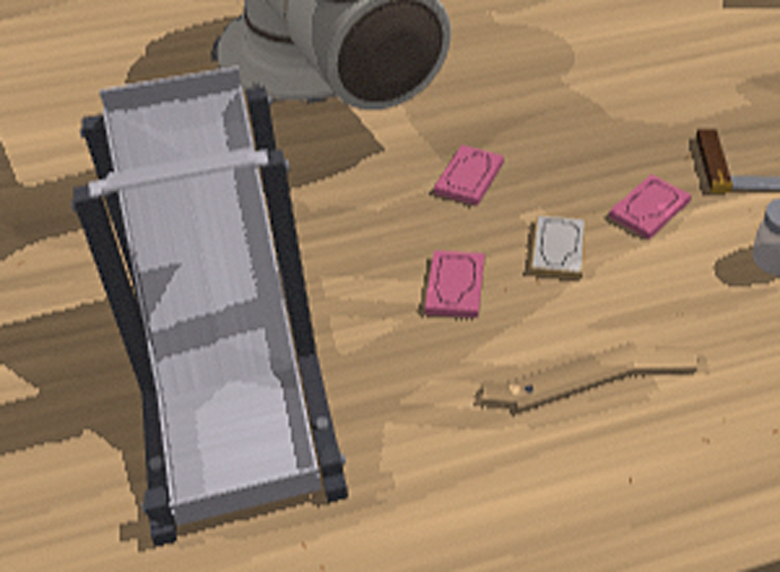

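The white blank sits at about (284, 232) in the top image, with three pink look-alikes around it. The chute's run-out is away from the robot and its drop edge faces the robot. Next I'll measure the poses.

Run:
```python
from h import *
for n in ("top","scene"):
    z=np.load(n+'0.npz');P=z['P'];im=z['im'].astype(int);d=z['d']
    m=(abs(P[...,0]-.52)<.07)&(abs(P[...,1]-.208)<.07)&(P[...,2]>.007)&(P[...,2]<.02)&(d>0)&(abs(im[...,2]-im[...,1])<40)
    k,l,st,ce=cv2.connectedComponentsWithStats(m.astype(np.uint8)); i=1+st[1:,4].argmax(); Q=P[l==i]
    r=cv2.minAreaRect((Q[:,:2]*1000).astype(np.float32));print(n,len(Q),Q.mean(0),r)
z=np.load('top0.npz');P=z['P'];d=z['d']
# chute points
m=(d>0)&(P[...,0]>.4)&(P[...,0]<.85)&(P[...,1]<-.05)&(P[...,1]>-.4)&(P[...,2]>.02)
Q=P[m]
r=cv2.minAreaRect((Q[:,:2]*1000).astype(np.float32));print('chute rect',r,len(Q))
s=(d>0)&(P[...,1]<-.1)&(P[...,1]>-.33)
# print height map grid along rows for center col
for v in range(150,270,2):
    print(v,[tuple(np.round(P[v,u]*1000).astype(int)) for u in (410,425,440,455)])
```

```text
top 529 [0.52161722 0.20745858 0.01205416] ((522.010498046875, 207.023681640625), (59.940208435058594, 89.95130157470703), 65.2669677734375)
scene 417 [0.52115275 0.20584026 0.01270509] ((519.031005859375, 206.66824340820312), (59.726253509521484, 95.18231201171875), 66.26895904541016)
chute rect ((637.7782592773438, -199.98126220703125), (207.67489624023438, 412.53851318359375), 89.20508575439453) 6610
150 [(np.int64(799), np.int64(-198), np.int64(-1)), (np.int64(800), np.int64(-247), np.int64(1)), (np.int64(802), np.int64(-297), np.int64(0)), (np.int64(802), np.int64(-345), np.int64(4))]
152 [(np.int64(792), np.int64(-198), np.int64(0)), (np.int64(794), np.int64(-248), np.int64(-2)), (np.int64(797), np.int64(-298), np.int64(-6)), (np.int64(797), np.int64(-347), np.int64(-3))]
154 [(np.int64(786), np.int64(-198), np.int64(-2)), (np.int64(787), np.int64(-248), np.int64(-1)), (np.int64(789), np.int64(-297), np.int64(-1)), (np.int64(789), np.int64(-345), np.int64(2))]
156 [(np.int64(767), np.int64(-187), np.int64(48)), (np.int64(780), np.int64(-247), np.int64(0)), (np.int64(782), np.in
[... 10276 characters left out ...]
.int64(-177), np.int64(255)), (np.int64(441), np.int64(-216), np.int64(253)), (np.int64(442), np.int64(-253), np.int64(256))]
264 [(np.int64(429), np.int64(-196), np.int64(5)), (np.int64(430), np.int64(-246), np.int64(-4)), (np.int64(437), np.int64(-209), np.int64(276)), (np.int64(437), np.int64(-245), np.int64(279))]
266 [(np.int64(422), np.int64(-197), np.int64(0)), (np.int64(423), np.int64(-244), np.int64(4)), (np.int64(425), np.int64(-292), np.int64(1)), (np.int64(426), np.int64(-341), np.int64(-3))]
268 [(np.int64(416), np.int64(-198), np.int64(-4)), (np.int64(417), np.int64(-246), np.int64(-3)), (np.int64(418), np.int64(-293), np.int64(0)), (np.int64(419), np.int64(-340), np.int64(3))]
```

Run:
```python
from h import *
z=np.load('top0.npz');P=z['P'];d=z['d']
m=(d>0)&(P[...,0]>.5)&(P[...,0]<.65)&(P[...,1]<-.05)&(P[...,1]>-.4)&(P[...,2]>.25)&(P[...,2]<.31)
Q=P[m]
A=np.c_[Q[:,:2],np.ones(len(Q))];c=np.linalg.lstsq(A,Q[:,2],rcond=None)[0]
print('infeed',c,np.degrees(np.arctan(np.hypot(*c[:2]))),np.degrees(np.arctan2(c[1],c[0])),len(Q))
print(cv2.minAreaRect((Q[:,:2]*1000).astype(np.float32)))
# edge row per column, y extent per row
for u in range(395,470,6):
    q=P[:,u][m[:,u]]
    if len(q): i=q[:,0].argmin();print(u,q[i].round(4))
for v in (197,205,213):
    q=P[v][m[v]];print(v,q[0].round(3),q[-1].round(3))
# return slide
m2=(d>0)&(P[...,0]>.45)&(P[...,0]<.56)&(P[...,1]<-.13)&(P[...,1]>-.25)&(P[...,2]>.13)&(P[...,2]<.24)
Q=P[m2];A=np.c_[Q[:,:2],np.ones(len(Q))];c=np.linalg.lstsq(A,Q[:,2],rcond=None)[0]
print('return',c,np.degrees(np.arctan(np.hypot(*c[:2]))),np.degrees(np.arctan2(c[1],c[0])))
# run-out boundaries / fold line
for u in range(390,470,6):
    q=P[:,u];mm=(d[:,u]>0)&(q[:,0]<.5)&(q[:,0]>.4)&(q[:,2]>.2)&(q[:,1]<-.08)&(q[:,1]>-.33)
    if mm.any(): qq=q[mm];print(u,qq[qq[:,0].argmin()].round(4))
for v in (164,172,180,240,250):
    q=P[v];mm=(d[v]>0)&(q[:,2]>.015)&(q[:,1]<-.05)&(q[:,0]>.4);qq=q[mm];print(v,qq[0].round(3),qq[-1].round(3))
```

```text
infeed [ 0.50715624 -0.01191051 -0.01607666] 26.898501675157327 -1.3453381751453497 1601
((580.1402587890625, -190.49990844726562), (189.94522094726562, 64.76310729980469), 89.4238510131836)
395 [ 0.5884 -0.0988  0.2629]
401 [ 0.5879 -0.1128  0.2696]
407 [ 0.55   -0.1284  0.2685]
413 [ 0.5482 -0.1446  0.2645]
419 [ 0.5487 -0.1602  0.2632]
425 [ 0.5493 -0.1761  0.2614]
431 [ 0.5493 -0.1904  0.2649]
437 [ 0.5497 -0.2057  0.2654]
443 [ 0.5477 -0.2214  0.2638]
449 [ 0.5482 -0.2375  0.2615]
455 [ 0.5484 -0.2521  0.2641]
461 [ 0.586  -0.2714  0.2545]
467 [ 0.5861 -0.2787  0.2769]
197 [ 0.602 -0.096  0.278] [ 0.605 -0.28   0.287]
205 [ 0.582 -0.126  0.281] [ 0.586 -0.282  0.276]
213 [ 0.562 -0.125  0.274] [ 0.566 -0.255  0.272]
return [-0.99499371  0.01390817  0.69418964] 44.85901928564932 179.19916297037219
390 [ 0.4424 -0.0971  0.2045]
396 [ 0.4409 -0.1036  0.2537]
402 [ 0.4462 -0.1207  0.2447]
408 [ 0.4372 -0.1279  0.2814]
414 [ 0.4375 -0.1426  0.2823]
420 [ 0.4378 -0.1586  0.2777]
426 [ 0.4382 -0.1732  0.2792]
432 [ 0.4385 -0.1884  0.2781]
438 [ 0.4365 -0.2029  0.2794]
444 [ 0.4368 -0.2179  0.2793]
450 [ 0.4372 -0.2326  0.28  ]
456 [ 0.4375 -0.2485  0.2771]
462 [ 0.4399 -0.2724  0.2522]
164 [ 0.743 -0.102  0.029] [ 0.747 -0.286  0.032]
172 [ 0.719 -0.103  0.021] [ 0.724 -0.28   0.02 ]
180 [ 0.694 -0.101  0.015] [ 0.697 -0.279  0.024]
240 [ 0.501 -0.099  0.017] [ 0.499 -0.255  0.222]
250 [ 0.47  -0.098  0.022] [ 0.488 -0.847  0.107]
```

Run:
```python
from h import *
from scipy.spatial.transform import Rotation as Ro
s=telemetry.sense();R=Ro.from_euler('xyz',s['eef_rot']).as_matrix();print(R.round(3),s['grip_width'],bot.nose_length,[a for a in dir(bot) if a[0]!='_'])
y=R[:,1];a=np.degrees(np.arctan2(y[1],y[0]));print('jaw',a)
print(s['joints'], s['tcp_pos'])
im,d=read_camera('wrist');c=calibration('wrist');cv2.imwrite('pics/w0.png',im)
Q=cloud(c,d);q=(Q-np.array(s['tcp_pos']))@R
m=(d>0)&(np.abs(q[...,1])<.07)&(q[...,0]<.05)
for u in range(0,640,1):
    pass
print('near pts tool frame max x', q[m].max(0) if m.any() else None, m.sum())
if m.any():
    for lo,hi in((-.07,0),(0,.07)):
        k=q[m];k=k[(k[:,1]>lo)&(k[:,1]<hi)];print(k.max(0),k.min(0)) if len(k) else 0
```

```text
[[-0.     0.363 -0.932]
 [ 0.    -0.932 -0.363]
 [-1.    -0.    -0.   ]] 0.9969721139931474 0.017 ['IKError', 'nose_length']
jaw -68.69761277056713
[-1.33299133e+00  1.50658497e-01  1.43757402e+00 -2.13775691e-05
  1.55379918e+00 -1.33991425e-01] [ 0.20884845 -0.53562889  0.21828957]
near pts tool frame max x [-0.02484399  0.06999905  0.01171493] 27751
[-2.48867972e-02 -7.18636030e-06  1.14479213e-02] [-0.09773807 -0.06999779 -0.01901999]
[-0.02484399  0.06999905  0.01171493] [-9.73844742e-02  7.77702040e-06 -1.90018141e-02]
```

View pics/w0.png

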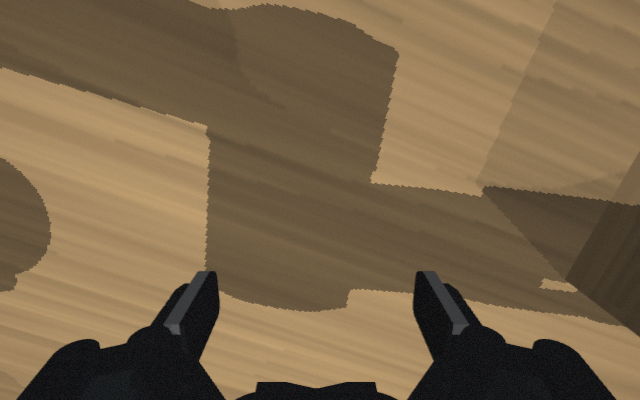

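Emit:
{"name": "arm_command", "arguments": {"deltas": [[0,0,0.18,0,0.2],[0,0,0.18,0,0.2],[0,0,0.18,0,0.2],[0,0,0.18,0,0.2],[0.06,0.15,0,0.037,0.2],[0.06,0.15,0,0.037,0.2],[0.06,0.15,0,0.037,0.2],[0.06,0.15,0,0.037,0.2],[0.06,0.15,0,0.037,0.2],[0.06,0.15,0,0.037,0.2],[0.06,0.15,0,0.037,0.2],[0.06,0.15,0,0.037,0.2],[0.06,0.15,0,0.037,0.2],[0.06,0.15,0,0.037,0.2],[0.06,0.15,0,0.037,0.2],[0.06,0.15,0,0.037,0.2],[0.06,0.15,0,0.037,0.2],[0.06,0.15,0,0.037,0.2]]}}

```text
t: 2.15
tcp_pos: [0.419, -0.0089, 0.3987]
eef_rot: [0.769, 1.57, -0.368]
force: [0.7, -0.1, -0.3]
grip_width: 0.798
```

Emit:
{"name": "arm_command", "arguments": {"deltas": [[0.068,0.144,0,0.0377,0.2],[0.068,0.144,0,0.0377,0.2],[0.068,0.144,0,0.0377,0.2],[0.068,0.144,0,0.0377,0.2],[0.068,0.144,0,0.0377,0.2],[0.068,0.144,0,0.0377,0.2],[0,0,-0.18,0,0.2],[0,0,-0.18,0,0.2],[0,0,-0.18,0,0.2],[0,0,-0.18,0,0.2],[0,0,-0.18,0,0.2],[0,0,-0.18,0,0.2],[0,0,0,0,0.2]]}}

```text
t: 3.45
tcp_pos: [0.5181, 0.2046, 0.1232]
eef_rot: [-2.465, 1.562, -2.897]
force: [-0.6, 0.0, 0.7]
grip_width: 0.804
```

Run:
```python
from h import *
from scipy.spatial.transform import Rotation as Ro
s=telemetry.sense();R=Ro.from_euler('xyz',s['eef_rot']).as_matrix();T=np.array(s['tcp_pos'])
print(s['t'],T,'jaw',np.degrees(np.arctan2(R[1,1],R[0,1])),R[:,0],s['grip_width'])
im,d=read_camera('wrist');c=calibration('wrist');cv2.imwrite('pics/w1.png',im)
P=cloud(c,d);i=im.astype(int)
m=(P[...,2]>.007)&(P[...,2]<.02)&(d>0)&(abs(i[...,2]-i[...,1])<40)&(abs(P[...,0]-.52)<.07)&(abs(P[...,1]-.207)<.07)
k,l,st,ce=cv2.connectedComponentsWithStats(m.astype(np.uint8)); j=1+st[1:,4].argmax(); Q=P[l==j]
print(len(Q),Q.mean(0),cv2.minAreaRect((Q[:,:2]*1000).astype(np.float32)))
print('fingertip depths',d[260:300:8,200:240:8],d[260:300:8,410:450:8])
for X in (T+R[:,0]*.017,):
  for w_ in (-.034,.034): print(proj(c,X+R[:,1]*w_))
```

```text
3.45 [0.51812014 0.20462375 0.12319527] jaw 65.25836702120247 [-0.00854812 -0.00213333 -0.99996119] 0.8036531003753672
7864 [0.51850348 0.21152721 0.0156667 ] ((521.2447509765625, 210.32449340820312), (60.16477584838867, 90.49823760986328), 65.85027313232422)
fingertip depths [[0.2969812  0.29718548 0.29720664 0.29731256 0.31123495]
 [0.2998079  0.2991712  0.3004696  0.14418682 0.14282054]
 [0.30288872 0.14508644 0.13843024 0.14002211 0.13983299]
 [0.1407768  0.14005318 0.13306244 0.1328248  0.13898323]
 [0.1341847  0.1270827  0.12730236 0.12726268 0.14050968]] [[0.31047362 0.3102282  0.30996946 0.3107339  0.30940938]
 [0.14431539 0.31253606 0.31335673 0.3126038  0.3125159 ]
 [0.1383531  0.14516297 0.3146596  0.31487018 0.31614766]
 [0.13182227 0.13334431 0.14003041 0.31869286 0.3184714 ]
 [0.12701125 0.12727506 0.13378052 0.1328588  0.32104722]]
[252.01144299 241.88188117]
[372.5074517  241.61509395]
```

View pics/w1.png

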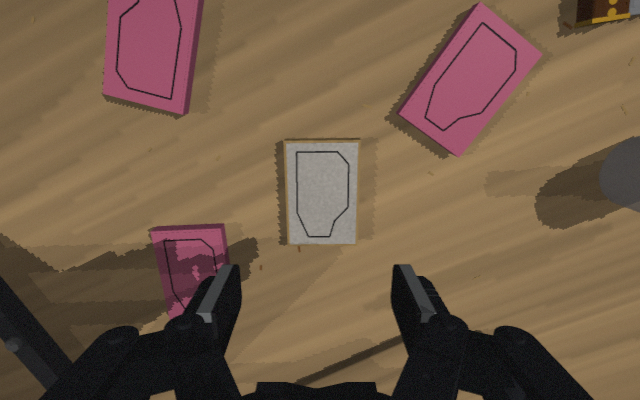

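Emit:
{"name": "arm_command", "arguments": {"deltas": [[0.014,0.014,-0.18,0,0.1],[0,0,-0.06,0,0.1],[0,0,0,0,0.1],[0,0,0,0,0.1]]}}

```text
t: 3.9
tcp_pos: [0.5252, 0.209, 0.0707]
eef_rot: [0.638, 1.569, 0.207]
force: [-0.2, -0.9, -0.1]
grip_width: 0.899
```

Run:
```python
from h import *
from scipy.spatial.transform import Rotation as Ro
s=telemetry.sense();R=Ro.from_euler('xyz',s['eef_rot']).as_matrix();T=np.array(s['tcp_pos'])
print(s['t'],T,'jaw',np.degrees(np.arctan2(R[1,1],R[0,1])),R[:,0],s['grip_width'])
im,d=read_camera('wrist');c=calibration('wrist');cv2.imwrite('pics/w2.png',im)
P=cloud(c,d);i=im.astype(int)
q=(P-T)@R
m=(d>0)&(d<.16)&(q[...,0]<.03)&(i.max(-1)<90)&(q[...,0]>-.03)
for sg in(-1,1):
    k=q[m&(q[...,1]*sg>0)]; k=k[k[:,0]>np.percentile(k[:,0],97)]; print('tip',k.max(0),np.median(k,0), 'inner y',(k[:,1]*sg).min())
m=(P[...,2]>.005)&(P[...,2]<.024)&(d>0)&(abs(i[...,2]-i[...,1])<40)&(i.min(-1)>110)&(abs(P[...,0]-.52)<.07)&(abs(P[...,1]-.207)<.07)
k,l,st,ce=cv2.connectedComponentsWithStats(m.astype(np.uint8)); j=1+st[1:,4].argmax(); Q=P[l==j]
print(len(Q),Q.mean(0),cv2.minAreaRect((Q[:,:2]*1000).astype(np.float32)))
```

```text
3.9 [0.5252055  0.208988   0.07065758] jaw 65.26079540690613 [ 1.69529015e-03  3.55207549e-04 -9.99998500e-01] 0.8994058232545177
tip [-0.02216721 -0.03753187  0.00662207] [-0.02267531 -0.03762686 -0.0019752 ] inner y 0.037531871952400826
tip [-0.02212134  0.03956244  0.00873541] [-0.02307422  0.03937409  0.00080023] inner y 0.03913495764297437
5166 [0.51429921 0.21158226 0.01197631] ((519.3157348632812, 210.1287841796875), (40.41765594482422, 70.81526947021484), 64.52071380615234)
```

View pics/w2.png

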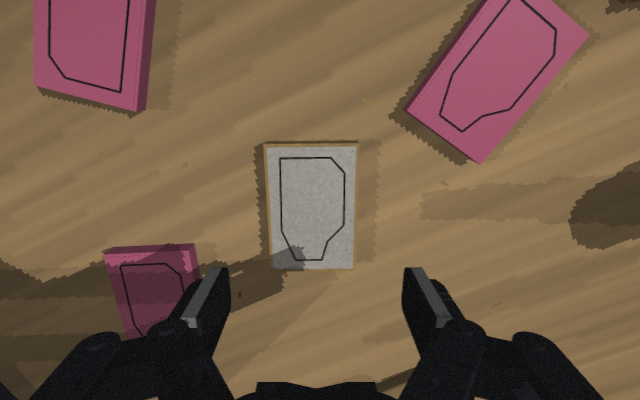

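Run:
```python
from h import *
from scipy.spatial.transform import Rotation as Ro
s=telemetry.sense();R=Ro.from_euler('xyz',s['eef_rot']).as_matrix();T=np.array(s['tcp_pos'])
im,d=read_camera('wrist');c=calibration('wrist')
P=cloud(c,d);q=(P-T)@R
C=-np.array(c['R']).T@np.array(c['t']).ravel()
print('cam in tool',(C-T)@R,'axes in tool',(np.array(c['R'])@R).round(3))
for r in (262,266,270,274,280,300,320):
    print(r,[(u,d[r,u].round(3),q[r,u].round(3)) for u in (216,224,228,206)])
im,d=read_camera('scene');c=calibration('scene');P=cloud(c,d)
m=(d>0)&(abs(P[...,0]-T[0])<.1)&(abs(P[...,1]-T[1])<.1)&(P[...,2]>.025)&(P[...,2]<.2)
q=(P-T)@R
k=q[m];print('scene tool pts',k[:,0].max(),np.percentile(k[:,0],[95,99]),len(k))
x,y=proj(c,T);cv2.imwrite('pics/s2.png',cv2.resize(im[int(y)-60:int(y)+40,int(x)-60:int(x)+60],None,fx=6,fy=6,interpolation=cv2.INTER_CUBIC));print(x,y)
print(telemetry.sense()['t'])
```

```text
cam in tool [-0.15470148  0.00082246 -0.08348312] axes in tool [[-0.001  1.     0.001]
 [-0.322 -0.001  0.947]
 [ 0.947  0.     0.322]]
262 [(216, np.float32(0.253), array([ 0.072, -0.073,  0.038])), (224, np.float32(0.252), array([ 0.071, -0.067,  0.038])), (228, np.float32(0.254), array([ 0.072, -0.064,  0.039])), (206, np.float32(0.253), array([ 0.071, -0.08 ,  0.038]))]
266 [(216, np.float32(0.254), array([ 0.071, -0.073,  0.042])), (224, np.float32(0.254), array([ 0.071, -0.067,  0.042])), (228, np.float32(0.254), array([ 0.071, -0.064,  0.042])), (206, np.float32(0.255), array([ 0.072, -0.081,  0.042]))]
270 [(216, np.float32(0.143), array([-0.028, -0.041, -0.012])), (224, np.float32(0.142), array([-0.029, -0.037, -0.012])), (228, np.float32(0.255), array([ 0.071, -0.065,  0.045])), (206, np.float32(0.256), array([ 0.072, -0.081,  0.045]))]
274 [(216, np.float32(0.139), array([-0.032, -0.04 , -0.012])), (224, np.float32(0.143), array([-0.029, -0.038, -0.01 ])), (228, np.float32(0.151), array([-0.021, -0.038, -0.006])), (206, np.float32(0.139), array([-0.032, -0.044, -0.012]))]
280 [(216, np.float32(0.136), array([-0.035, -0.039, -0.011])), (224, np.float32(0.143), array([-0.029, -0.038, -0.007])), (228, np.float32(0.15), array([-0.023, -0.038, -0.004])), (206, np.float32(0.136), array([-0.036, -0.043, -0.011]))]
300 [(216, np.float32(0.132), array([-0.042, -0.038, -0.006])), (224, np.float32(0.144), array([-0.032, -0.038,  0.001])), (228, np.float32(0.152), array([-0.025, -0.038,  0.005])), (206, np.float32(0.124), array([-0.049, -0.039, -0.011]))]
320 [(216, np.float32(0.132), array([-0.044, -0.038,  0.001])), (224, np.float32(0.143), array([-0.035, -0.038,  0.008])), (228, np.float32(0.27), array([ 0.072, -0.069,  0.09 ])), (206, np.float32(0.12), array([-0.054, -0.038, -0.007]))]
scene tool pts -0.026587483448908582 [-0.04294762 -0.03122741] 786
356.92081197913683 210.30742576120878
4.05
```

View pics/s2.png

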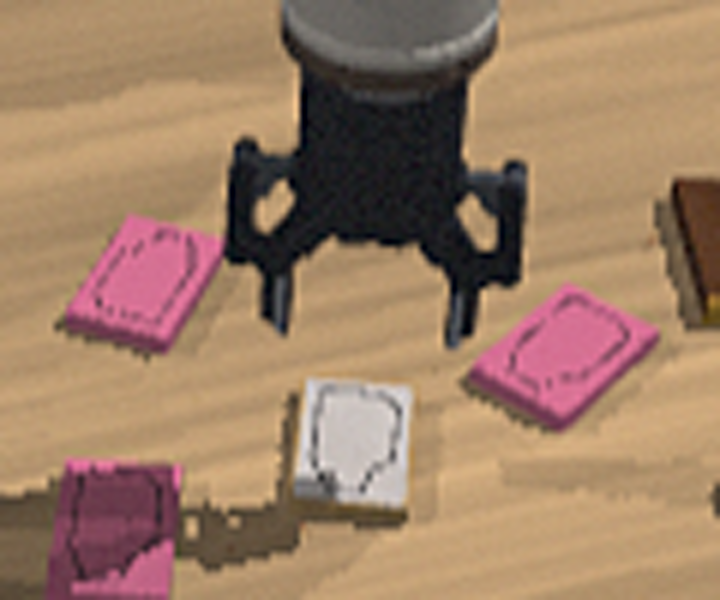

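Emit:
{"name": "arm_command", "arguments": {"deltas": [[-0.014,-0.004,-0.12,0,0.1],[0,0,-0.1,0,0.1],[0,0,0,0,0.1],[0,0,0,0,0.1]]}}

```text
t: 4.45
tcp_pos: [0.5214, 0.2079, 0.0147]
eef_rot: [0.536, 1.57, 0.104]
force: [-0.1, -0.0, 1.3]
grip_width: 0.901
```

```bash
cat > look.py <<'E'
from h import *
import sys
from scipy.spatial.transform import Rotation as Ro
s=telemetry.sense();R=Ro.from_euler('xyz',s['eef_rot']).as_matrix();T=np.array(s['tcp_pos'])
print(s['t'],T,'jaw',np.degrees(np.arctan2(R[1,1],R[0,1])),R[:,0],s['grip_width'],s['force'])
im,d=read_camera('wrist');c=calibration('wrist');cv2.imwrite(f'pics/{sys.argv[1]}.png',im)
P=cloud(c,d);i=im.astype(int);q=(P-T)@R
m=(d>0)&(d<.17)&(i.max(-1)<90)&(q[...,0]<-.01)
for sg in(-1,1):
    mm=m&(q[...,1]*sg>0); k=q[mm]; h=k[:,0]>np.percentile(k[:,0],98); print('tip tool',np.median(k[h],0),'world z',P[mm][h][:,2].min())
m=(P[...,2]>.006)&(P[...,2]<.025)&(d>0)&(i.min(-1)>110)&(abs(i[...,2]-i[...,1])<40)&(abs(q[...,1])<.05)
k=q[m];print('blank in tool y',np.percentile(k[:,1],[1,50,99]),'z',np.percentile(k[:,2],[1,50,99]),'x',np.median(k[:,0]))
E
python3 look.py w3
```

```text
4.45 [0.52135155 0.20787806 0.01470158] jaw 65.25615620940063 [ 5.85086600e-04  6.10550684e-05 -9.99999827e-01] 0.9008249934744429 [-0.07696578 -0.04167549  1.34892118]
tip tool [-0.02761443 -0.03750467 -0.00421838] world z 0.036528706343751924
tip tool [-0.02808111  0.03954557 -0.00541121] world z 0.0377811774562575
blank in tool y [-0.0265021  -0.00019487  0.02861475] z [-0.04514391 -0.01909801  0.03611435] x 0.002420094264157767
```

View pics/w3.png

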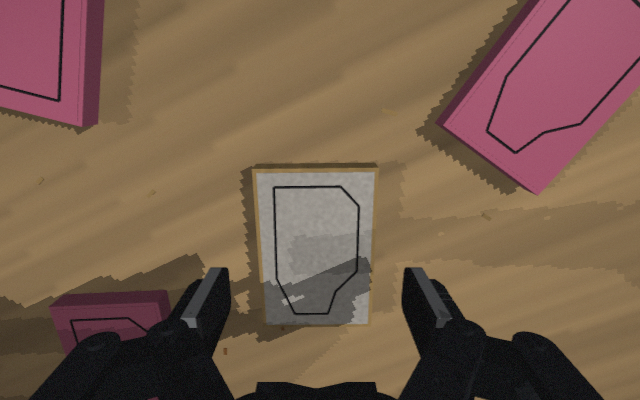

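Both cameras put the open fingertips about 22 mm behind the TCP, where the data sheet says ahead. So I'll descend further in small steps and watch the force.

Emit:
{"name": "arm_command", "arguments": {"deltas": [[0,0,-0.05,0,0.1],[0,0,-0.03,0,0.1],[0,0,0,0,0.1]]}}

```text
t: 4.8
tcp_pos: [0.5203, 0.2076, -0.0076]
eef_rot: [-2.425, 1.569, -2.857]
force: [-0.6, 0.0, -0.0]
grip_width: 0.905
```

```bash
python3 look.py w4
```

```text
4.8 [ 0.52027673  0.2076488  -0.00759342] jaw 65.257021549437 [-1.58487732e-03 -4.63630495e-04 -9.99998637e-01] 0.9047671017061116 [-0.61332521  0.01861928 -0.04198259]
tip tool [-0.01211168 -0.09248175 -0.09181083] world z 0.0025573002548364187
tip tool [-0.01092142  0.07433744 -0.0809598 ] world z 0.002400012751237422
blank in tool y [-0.0259027   0.00028673  0.02892921] z [-0.04440292 -0.02095838  0.03771003] x -0.01991433063465975
```

View pics/w4.png

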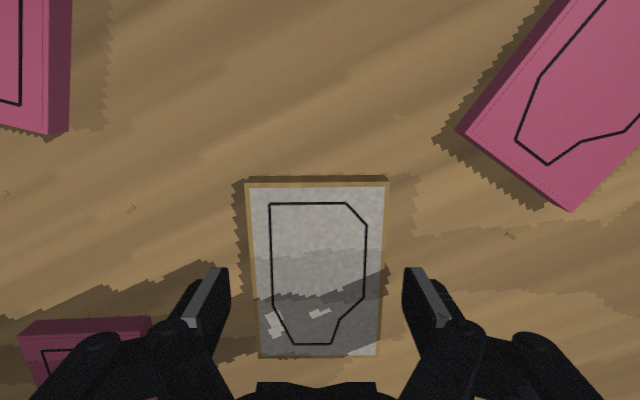

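Emit:
{"name": "arm_command", "arguments": {"deltas": [[0.004,0,-0.016,0,0.1],[0,0,-0.012,0,0.1],[0,0,0,0,0.1]]}}

```text
t: 5.15
tcp_pos: [0.5217, 0.2078, -0.0139]
eef_rot: [-2.364, 1.57, -2.795]
force: [0.5, -0.3, -0.1]
grip_width: 0.898
```

```bash
python3 look.py w5
```

```text
5.15 [ 0.52169901  0.20776488 -0.01393351] jaw 65.25728657855201 [-5.78578579e-04 -2.08673601e-04 -9.99999811e-01] 0.8975970605551671 [ 0.54458477 -0.29685535 -0.07804383]
tip tool [-0.01266487 -0.08610027  0.01362086] world z -0.002240403151987594
tip tool [-0.0127525   0.06984627 -0.07069258] world z -0.0025220770891733295
blank in tool y [-0.02672572  0.00013711  0.02815058] z [-0.04582506 -0.02280631  0.02655791] x -0.025927559411792016
```

View pics/w5.png

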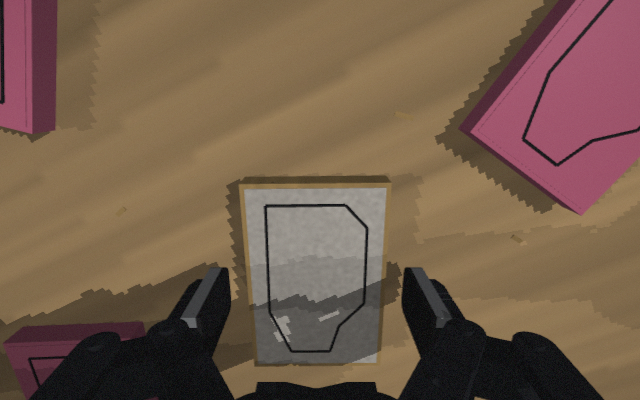

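Emit:
{"name": "arm_command", "arguments": {"deltas": [[0,0,0,0,0.2],[0,0,0,0,0.25],[0,0,0,0,0.3],[0,0,0,0,0.5],[0,0,0,0,0.5]]}}

```text
t: 5.7
tcp_pos: [0.5222, 0.2079, -0.0129]
eef_rot: [0.464, 1.57, 0.033]
force: [-2.3, -0.6, 7.3]
grip_width: 0.677
```

```bash
python3 look.py w6
```

```text
5.7 [ 0.52217451  0.20787979 -0.01289495] jaw 65.26112266294196 [ 7.37752273e-04  2.40951978e-05 -9.99999728e-01] 0.6769551027087104 [-2.31351667 -0.56198961  7.25414491]
tip tool [-0.01155648 -0.08486317  0.01005915] world z -0.002517650655606037
tip tool [-0.01156188  0.07186074 -0.07966631] world z -0.0026409221809664805
blank in tool y [-0.02683232 -0.00027719  0.02809844] z [-0.04607328 -0.02397306  0.03699561] x -0.024690375984702598
```

View pics/w6.png

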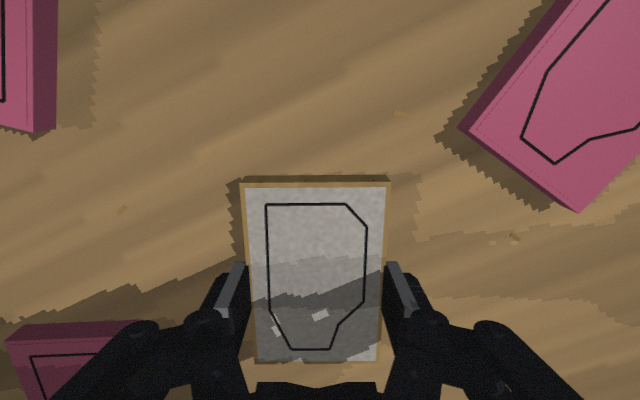

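Emit:
{"name": "arm_command", "arguments": {"deltas": [[0,0,0,0,0.6],[0,0,0,0,0.6],[0,0,0.04,0,0.6],[0,0,0.08,0,0.6],[0,0,0.1,0,0.6],[0,0,0,0,0.6]]}}

```text
t: 6.35
tcp_pos: [0.5235, 0.2083, 0.0452]
eef_rot: [0.662, 1.566, 0.231]
force: [0.3, 0.1, -0.6]
grip_width: 0.678
```

```bash
python3 look.py w7
```

```text
6.35 [0.52350095 0.20826949 0.04515546] jaw 65.26114211300434 [ 0.00476941  0.00111984 -0.999988  ] 0.6775889667679162 [ 0.25465118  0.1074143  -0.56693535]
tip tool [-0.01594405 -0.01546416 -0.04883824] world z 0.05556630844069403
tip tool [-0.01537039  0.01485235 -0.04905481] world z 0.05522818057257392Traceback (most recent call last):
  File "look.py", line 12, in <module>
    k=q[m];print('blank in tool y',np.percentile(k[:,1],[1,50,99]),'z',np.percentile(k[:,2],[1,50,99]),'x',np.median(k[:,0]))
                                   ~~~~~~~~~~~~~^^^^^^^^^^^^^^^^^^
    return _quantile_unchecked(
        a, q, axis, out, overwrite_input, method, keepdims, weights)
    return _ureduce(a,
                    func=_quantile_ureduce_func,
    ...<5 lines>...
                    overwrite_input=overwrite_input,
                    method=method)
    r = func(a, **kwargs)
    result = _quantile(arr,
                       quantiles=q,
    ...<2 lines>...
                       out=out,
                       weights=wgt)
    slices_having_nans = np.isnan(arr[-1, ...])
                                  ~~~^^^^^^^^^
IndexError: index -1 is out of bounds for axis 0 with size 0
```

View pics/w7.png

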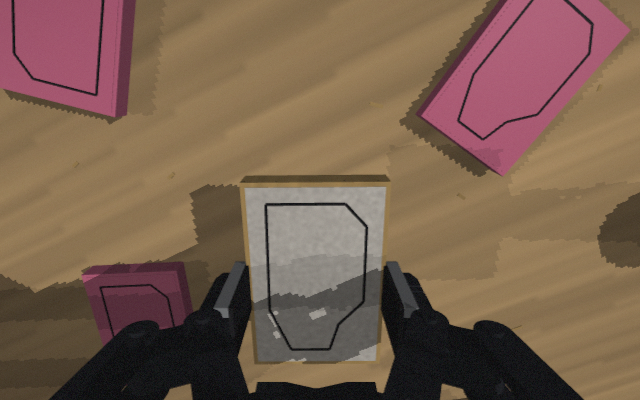

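Emit:
{"name": "arm_command", "arguments": {"deltas": [[0,0,0.17,0,0.6],[0,0,0.17,0,0.6],[0,0,0.17,0,0.6],[0,0,0.17,0,0.6],[0,0,0.17,0,0.6],[0,0,0.17,0,0.6],[0,0,0.17,0,0.6],[0.003,-0.13,0,0.0111,0.6],[0.003,-0.13,0,0.0111,0.6],[0.003,-0.13,0,0.0111,0.6],[0.003,-0.13,0,0.0111,0.6],[0.003,-0.13,0,0.0111,0.6],[0.003,-0.13,0,0.0111,0.6],[0.003,-0.13,0,0.0111,0.6],[0.003,-0.13,0,0.0111,0.6],[0.003,-0.13,0,0.0111,0.6],[0.003,-0.13,0,0.0111,0.6],[0.003,-0.13,0,0.0111,0.6],[0,-0.13,0,0.0111,0.6],[0,0,0,0,0.6]]}}

```text
t: 8.4
tcp_pos: [0.5298, -0.1854, 0.3375]
eef_rot: [3.112, 1.569, 3.097]
force: [0.3, -0.4, -0.4]
grip_width: 0.68
```

```bash
cat > look2.py <<'E'
from h import *
import sys
from scipy.spatial.transform import Rotation as Ro
s=telemetry.sense();R=Ro.from_euler('xyz',s['eef_rot']).as_matrix();T=np.array(s['tcp_pos'])
print(s['t'],T,'jaw',np.degrees(np.arctan2(R[1,1],R[0,1])),R[:,0],s['grip_width'],s['force'],s['joints'])
im,d=read_camera('wrist');c=calibration('wrist');cv2.imwrite(f'pics/{sys.argv[1]}.png',im)
P=cloud(c,d);i=im.astype(int);q=(P-T)@R
m=(d>0)&(abs(q[...,0]+.022)<.02)&(abs(q[...,1])<.034)&(abs(q[...,2])<.055)&(i.min(-1)>60)
k=P[m];A=np.c_[k[:,:2],np.ones(len(k))];cc=np.linalg.lstsq(A,k[:,2],rcond=None)[0]
print('blank',len(k),k.mean(0),'tilt',np.degrees(cc[:2]),cv2.minAreaRect((k[:,:2]*1000).astype(np.float32)))
im,d=read_camera('scene');c=calibration('scene');x,y=map(int,proj(c,[.56,-.19,.27]));cv2.imwrite(f'pics/{sys.argv[1]}s.png',cv2.resize(im[max(0,y-70):y+70,max(0,x-80):x+80],None,fx=4,fy=4,interpolation=cv2.INTER_CUBIC))
E
python3 look2.py w8
```

```text
8.4 [ 0.52976704 -0.1854448   0.33754176] jaw 89.12615999654875 [-2.10058270e-03  9.35347617e-05 -9.99997789e-01] 0.6799235933346708 [ 0.34140866 -0.3572127  -0.39608413] [-4.73450758e-01  1.12332860e-01  1.24355681e+00 -8.95502833e-04
  1.78761506e+00 -2.02918757e+00]
blank 24016 [ 0.52214213 -0.18292681  0.36248489] tilt [-0.04923518 -0.12630678] ((527.0911865234375, -184.85015869140625), (67.10736846923828, 91.64920806884766), 89.98693084716797)
```

View pics/w8.png

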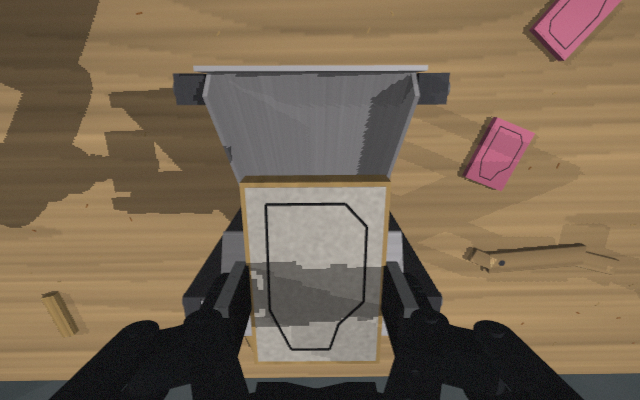

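View pics/w8s.png

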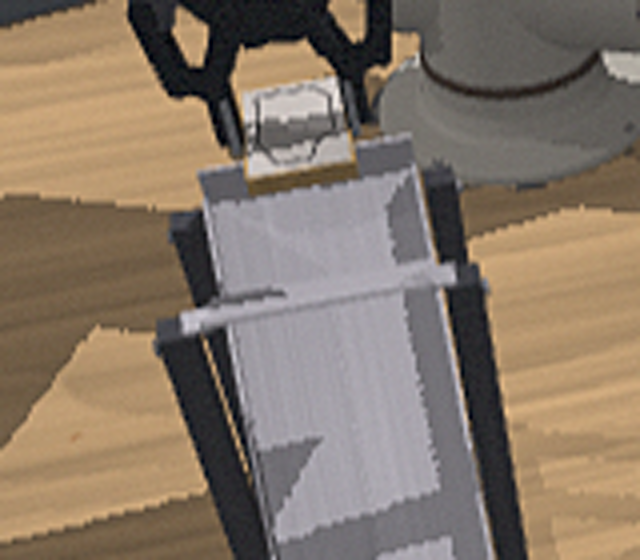

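Emit:
{"name": "arm_command", "arguments": {"deltas": [[0.01,-0.02,-0.06,0,0.6],[0,0,-0.06,0,0.6],[0,0,-0.06,0,0.6],[0,0,0,0,0.6],[0,0,0,0,0.6],[0,0,0,0,0.6]]}}

```text
t: 9.1
tcp_pos: [0.5328, -0.1871, 0.2947]
eef_rot: [-0.556, 1.57, -0.569]
force: [-1.0, -0.2, -0.2]
grip_width: 0.675
```

```bash
python3 look2.py w9
```

```text
9.1 [ 0.53281481 -0.18706524  0.2946744 ] jaw 89.2500627933743 [ 9.12007211e-04 -5.83506674e-04 -9.99999414e-01] 0.6754814617931826 [-1.00769769 -0.22206962 -0.15427885] [-4.74007123e-01  1.14563400e-01  1.32612237e+00 -1.03744900e-04
  1.69982908e+00 -2.03172824e+00]
blank 24248 [ 0.52495689 -0.18620346  0.3194379 ] tilt [ 0.12050042 -0.09648668] ((530.0772705078125, -187.08377075195312), (67.96233367919922, 91.4728775024414), 88.79376220703125)
```

View pics/w9.png

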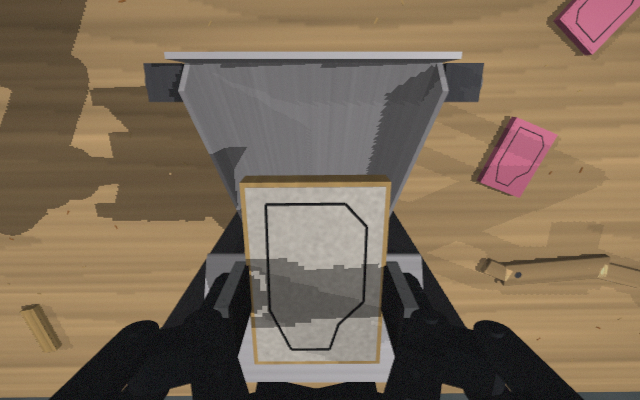

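View pics/w9s.png

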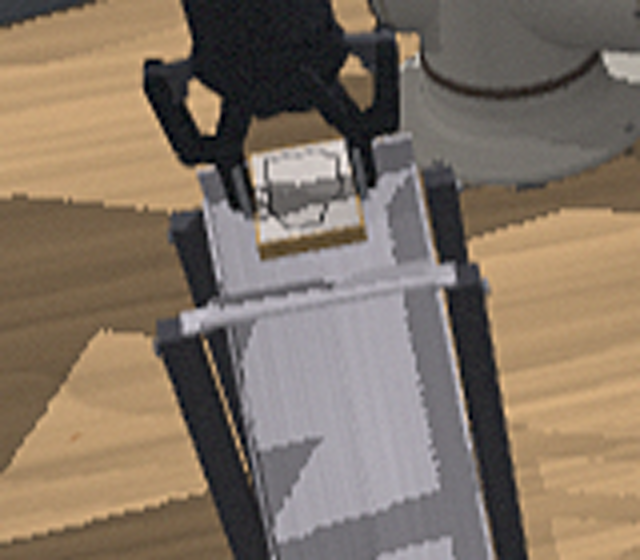

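Emit:
{"name": "arm_command", "arguments": {"deltas": [[0,0,0,0,0],[0,0,0,0,0],[0,0,0,0,0],[0,0,0,0,0],[0,0,0.1,0,0],[0,0,0.18,0,0],[0,0,0.18,0,0],[0,0,0.18,0,0],[0,0,0,0,0],[0,0,0,0,0]]}}

```text
t: 10.2
tcp_pos: [0.5328, -0.1873, 0.4545]
eef_rot: [-0.539, 1.569, -0.552]
force: [0.8, 0.9, -0.2]
grip_width: 1.001
```

```bash
cat > fin.py <<'E'
from h import *
import sys
n=sys.argv[1]
s=telemetry.sense();print(s['t'],s['tcp_pos'],s['grip_width'])
for cam in('scene','top'):
    im,d=read_camera(cam);c=calibration(cam);x,y=map(int,proj(c,[.64,-.19,.15]))
    cv2.imwrite(f'pics/{n}{cam}.png',cv2.resize(im[max(0,y-80):y+100,max(0,x-100):x+100],None,fx=3,fy=3,interpolation=cv2.INTER_CUBIC))
    P=cloud(c,d);i=im.astype(int)
    m=(d>0)&(P[...,0]>.62)&(P[...,0]<.8)&(abs(P[...,1]+.19)<.075)&(P[...,2]<.1)&(i[...,2]-i[...,0]>25)
    if m.sum()>15: print(cam,m.sum(),np.median(P[m],0),P[m].min(0),P[m].max(0),cv2.minAreaRect((P[m][:,:2]*1000).astype(np.float32)))
E
python3 fin.py f1
```

```text
10.2 [ 0.53284218 -0.18733806  0.45449036] 1.00116262118947
scene 1781 [ 0.76073266 -0.21494427  0.00301229] [ 0.63031361 -0.26491749 -0.00434924] [ 0.79999293 -0.11511274  0.08328783] ((715.0927734375, -189.9537353515625), (149.7942352294922, 169.67520141601562), 89.9511489868164)
top 831 [ 0.74023573 -0.21739764  0.03757556] [ 0.63205888 -0.26454402 -0.01017484] [ 0.79997379 -0.11540367  0.05966069] ((717.0160522460938, -191.17648315429688), (167.4877166748047, 149.36788940429688), 1.0674532651901245)
```

View pics/f1scene.png

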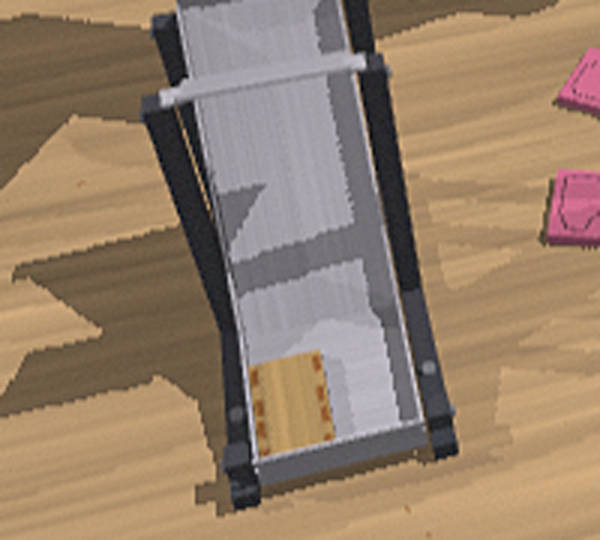

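View pics/f1top.png

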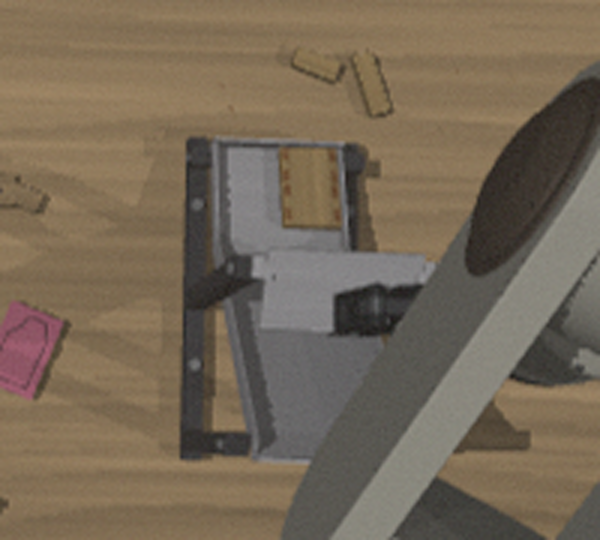

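The blank has turned over and lies bare side up against the end stop. I'll let it settle, check that it's still, then hand in.

Emit:
{"name": "arm_command", "arguments": {"deltas": [[0,0,0,0,0],[0,0,0,0,0],[0,0,0,0,0],[0,0,0,0,0],[0,0,0,0,0],[0,0,0,0,0],[0,0,0,0,0],[0,0,0,0,0]]}}

```text
t: 11.1
tcp_pos: [0.5326, -0.1872, 0.454]
eef_rot: [-1.374, 1.571, -1.388]
force: [-0.6, -0.3, 0.3]
grip_width: 0.997
```

Run:
```python
from h import *
a=cv2.imread('pics/f1scene.png')
im,d=read_camera('scene');c=calibration('scene');x,y=map(int,proj(c,[.64,-.19,.15]))
b=cv2.resize(im[max(0,y-80):y+100,max(0,x-100):x+100],None,fx=3,fy=3,interpolation=cv2.INTER_CUBIC)
print('diff in blank area',cv2.absdiff(a,b)[340:470,240:345].mean(),'elsewhere',cv2.absdiff(a,b)[100:230,250:330].mean())
im,d=read_camera('top');P=cloud(calibration('top'),d);i=im.astype(int)
m=((d>0)&(P[...,0]>.64)&(P[...,0]<.765)&(P[...,1]<-.12)&(P[...,1]>-.262)&(P[...,2]>.01)&(P[...,2]<.09)&(i[...,2]-i[...,0]>25)).astype(np.uint8)
k,l,st,ce=cv2.connectedComponentsWithStats(m);q=P[l==1+st[1:,4].argmax()]
A=np.c_[q[:,:2],np.ones(len(q))];cc=np.linalg.lstsq(A,q[:,2],rcond=None)[0]
print(q.mean(0),'slope deg',np.degrees(np.arctan(cc[:2])),cv2.minAreaRect((q[:,:2]*1000).astype(np.float32)))
print(telemetry.sense()['t']);order.job_done()
```

```text
diff in blank area 1.6549450549450548 elsewhere 1.4851602564102564
[ 0.71744778 -0.22495442  0.04350866] slope deg [-13.28147824  -1.11503157] ((718.7325439453125, -226.10031127929688), (88.57081604003906, 61.49606704711914), 0.31519246101379395)
11.2
the job is handed in; nothing more can be done
```

The blank is turned over and lying on the run-out against the end stop, splintered side up and pattern down. I handed the job in at about 11.2 s. I gripped the white blank across its width and let it go level over the drop edge. Its centre was about 17 mm past the edge, with the underside about 42 mm above it.

**Last checks:**
- **Position:** the blank's centre is at about (0.719, -0.226) m. That is roughly 45 mm from the stop and 36 mm to one side of the middle of the 130 mm floor.
- **Level:** it slopes about 13°, as expected for the 14° run-out.
- **At rest:** two pictures about 1 s apart show no movement beyond image noise.
- **Robot clear:** the gripper is open and well above the chute.
- **Bystanders:** the arm never worked near the push stick, the try square or the jar, but I did not measure their positions again at the end.

**What disagreed:**
- **Fingertips:** with the gripper open, the cameras showed the fingertips about 20 mm behind the reported TCP, where the data sheet puts them 17 mm ahead. I went by the cameras, checked with the force reading on the way down, and gripped with the reported TCP at about z = -13 mm. Closing pressed the fingers on the bench with about 7 N.
- **Grip opening:** when closed on the 60 mm blank, it read about 57.5 mm.

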